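# Roll the chilled pin in front of the infrared probe

## Robot

A 7-joint arm with a two-finger parallel gripper is mounted at the origin on the work surface. World frame = base frame: x ahead of the robot, y to its left, z up, the work surface at z = 0. Lengths are in m, angles in rad, forces in N, time in s.
With the tool pointing down it reaches from about 0.4 to 0.875 m from the base axis. Payload 19.3 kg.
Tool frame: the origin (TCP) lies at the very end of the fingers, on their centre line; the grasp point (between the pads) lies 19 mm behind it; z points along the fingers, y is the direction in which the jaws open and shut (so a half turn about z gives the same grasp; the last joint's range is limited). The gripper opens to 85 mm and grips with 20 to 120 N. Pads are 22 mm wide; open, the fingers measure 114 mm over their backs; the gripper's body (76 mm by 85 mm) begins 54 mm behind the grasp point. The pads swing forward as they close: fully open they stand 13 mm farther back than shut.
Start: joints at [1.202, 0.521, -0.036, 1.599, 0.021, 1.021, -0.113], TCP at [0.184, -0.597, 0.205] pointing down, gripper open.
Joint ranges: [-2.91, 2.91], [-0.3, 2.13], [-1.5, 1.42], [0.17, 2.43], [-1.26, 4.41], [0.16, 1.93], [-2.52, 2.52]. Speed limits (rad/s): [1.89, 1.89, 2.39, 2.39, 3.01, 3.01, 3.01].

## Interface

Orientations are given as [roll, pitch, yaw] about the fixed x, y, z axes, in that order (R = Rz(yaw) Ry(pitch) Rx(roll)).
In Python, from workcell import bot, vision, job_done gives the robot as it stands.
- The arm moves only by the tool arm_command, never from a script. Its arguments are lists of equal length, an entry for each row: "gripper": the finger opening in cm, from 0 to 8.54; "slide": the shift along the tool's x, y, z in cm, a list of three; "turn": the turn, a rotation vector about the tool's x, y, z in degrees, a list of three. A call has 1 to 5 rows; each row is the pose to reach, as a shift and turn from the pose commanded when the call began, along the tool's axes at that moment; what a row does not reach only later rows make up. A row lasts 1/8 s, in which the tool goes at most 62.5 mm and 10.7 degrees, less where a joint would pass 70% of its speed; a pose out of reach is approached as far as the arm can. A call with a gripper value outside its range is refused whole. The fingers move at their own pace and stop on an object; "force" is the grip in N (left out, the last holds). Time passes only in rows, so rows that repeat a pose let the fingers close. It gives the time, the measured TCP pose, the force and the opening at its end, in the units of the state.
- bot.observe(): the state, without advancing time (a new reading comes with each control period).
- vision.grab_frame(name): name is "scene" or "top" or "wrist"; returns the picture (480x640x3 uint8, blue, green, red); there is no depth.
- vision.camera_model(name): a dict with "mtx" (3x3 intrinsics, pixels), "T" (4x4, takes a point from camera to world coordinates). Camera axes: x right, y down, z forward; pixel columns grow to the right and rows downward; lengths in m; the calibration is good to about 2 mm. A picture is of the moment at which its call begins: read the wrist's pose just before it. camera_model takes no time and is no camera call; for the wrist camera it gives the pose at the moment of the call.
- job_done(): hands the job in, once; it reports no verdict.
The state is a dict: "clock": time; "qpos": joint angles; "qd": joint speeds; "joint_efforts": joint torques, N m; "position": TCP position; "tool_rot": TCP orientation; "force": force on the tool from outside, world axes, zero at the start; "moment": the same for the moment, N m; "grip_width": finger opening in m.
Only numpy, scipy, OpenCV 4.12 (cv2) and the standard library are available. Lean on these libraries where they do the work, as an engineer would, in place of code of your own. Each camera call takes 0.05 s, during which the arm holds its last target. There are 200 camera calls.

## Task

Roll the stoneware rolling pin across the round board, away from you, by pushing on its top with the fingertips, and let it come to rest with its end face squarely in front of the nose of the infrared probe, lined up well within a centimetre, so the probe can read how cold it is. Keep the fingertips on the upper half of the pin and the pin under control on the board; do not lift it, and leave everything else where it stands. Take the fingers away at the end.

Things in the scene. Friction and masses are not known exactly. Their poses are not given: they have to be found in the camera images.
- pin: Loose white stoneware rolling pin, a plain cylinder without handles, 54 mm in diameter, 200 mm long, about 0.6 kg, lying on the board. Origin: its centre, on its axis, 45 mm above the counter (its top: 72 mm). y runs along its length, towards the probe; x and z turn as it rolls. It starts 30 to 165 mm on the robot's side of the probe's line of sight, up to 0.1 rad out of parallel.
- board: Round oak board, 380 mm in diameter, 18 mm thick, fixed; origin at the centre of its underside. Its x axis is the way the pin has to roll (away from the robot, turned up to 0.4 rad), y left, z up. The pin rolls on it without slipping (friction about 0.6, fingers alike) and, let go, slows by about 0.25 m/s2. A finger that sticks to the pin's top goes twice as far as the pin's axis.
- stand: Infrared probe stand, fixed just off the board's left rim: a steel foot 80 mm in diameter, a thin post 104 mm tall in all and a level probe tube, 26 mm in diameter at most, 45 mm above the counter (as high as the pin's axis). Origin at the centre of the foot's underside; x as the board's x, y away from the board. It looks along -y: its line of sight is x = 0 in this frame.
- probe_nose (a point): Centre of the probe's nose (the face of the tube that looks across the board), 75 mm from the stand's origin along its -y and 45 mm above the counter. The pin's near end face starts 45 to 75 mm from it and may end 20 to 100 mm from it.
- salt: Bystander: brushed steel salt cellar with sliding cover, 69 mm in diameter, 56 mm tall, standing on the board's far part, about 138 mm along the board's x from its centre. Origin under its centre.
- lid: Bystander: teal silicone lid, 170 mm in diameter with a 28 mm high knob, on the counter to the right of the board. Origin under its centre.
- container: Bystander: clear plastic container with two grey snap latches, about 170 by 118 mm, 88 mm tall, on the counter left of the stand. Origin under its centre.
- cutter: Bystander: steel ring cutter, 70 mm in diameter, 35 mm tall, on the counter near the board's left front. Origin under its centre.
- pepper: Bystander: glass jar, 44 mm in diameter, 95 mm tall, on the counter at the right front rim of the board. Origin under its centre.
- timer: Bystander: round kitchen timer, 64 mm in diameter, 33 mm tall, on the counter at the right far rim of the board. Origin under its centre.
There are look-alikes about, which are no part of the job. What is shaped like the stand but red or yellow is not meant.

How it is judged:
On the way, in this order (a step that is already met when the one before it is completed fails the run):
1. the fingertips push the pin on its upper half (contact force between the fingers and pin above 0.3 N and height (world z) of the grasp point above 0.052 m), for 0.04 s.
2. the pin rolls: it turns about its axis by more than a tenth of a turn (angle between pin's own z axis and vertical above 0.6 rad), for 0.04 s.
At the end, for the whole second after the job is handed in: The pin lies at rest on the board, its axis within 10 mm of the probe's line of sight and parallel to it within 0.14 rad (8 degrees), its end face 20 to 100 mm from the probe's nose (x of pin in the frame of stand between -0.01 and 0.01 m and y of pin in the frame of stand between -0.275 and -0.195 m and angle between the y axis of pin and the y axis of stand, either way round below 0.14 rad and height (world z) of pin between 0.041 and 0.049 m and linear speed of pin below 0.01 m/s and angular speed of pin below 0.3 rad/s); the robot touches nothing.
It fails at once if the pin is lifted off the board (more than 8 mm) (height (world z) of pin above 0.053 m).
It fails at once if the pin falls off the board (height (world z) of pin below 0.037 m).
It fails at once if the pin is pushed on its lower half (fingertips well below its axis) (contact force between the fingers and pin above 0.5 N and height (world z) of the grasp point below 0.052 m).
It fails at once if the pin gets out of control (faster than 0.4 m/s) (linear speed of pin above 0.4 m/s).
It fails at once if a bystander is moved by more than 15 mm (distance of any of salt, lid, container, cutter, pepper, timer from where it was at the start of the episode above 0.015 m).
It also fails if it takes over 61 s, if anything falls off the work surface, if the arm or the gripper's body presses on something with over 40 N, if the wrist force passes 120 N, or if a joint passes its speed limit or range.

## Working session

There is one attempt and no reset: what is moved stays moved. The work goes in short steps, Python scripts to look and compute and a tool call to move; the robot and the scene stay as the last step left them, time stands still between calls to the robot, and variables do not carry over. Pictures are saved under pics/ and viewed, about 8 in all and at most 12, crops included, and the job is handed in when it is done.

Besides the shell and the picture viewer there is one more tool, called as name(argument=value, ...) on one line, values as JSON. arm_command: Moves the arm, as the interface text tells. Its arguments: {"type":"object","properties":{"gripper":{"type":"array","items":{"type":"number"}},"slide":{"type":"array","items":{"type":"array","items":{"type":"number"}}},"turn":{"type":"array","items":{"type":"array","items":{"type":"number"}}},"force":{"type":"number"}},"required":["gripper","slide","turn"]}

```bash
mkdir -p pics
python3 - <<'E'
from workcell import bot,vision
import cv2,numpy as np
np.set_printoptions(precision=4,suppress=True)
print(bot.observe())
for n in("scene","top"):
    cv2.imwrite(f"pics/{n}0.png",vision.grab_frame(n)); m=vision.camera_model(n); print(n,m["mtx"],m["T"])
E
```

```text
{'clock': 0.0, 'qpos': array([ 1.2018,  0.522 , -0.0363,  1.6   ,  0.0212,  1.0211, -0.1128]), 'qd': array([-0.0015, -0.0003,  0.0014,  0.0002, -0.0015, -0.0001, -0.0006]), 'joint_efforts': array([ -0.0006, -92.7097,   1.98  , -36.9925,   0.0178,   0.0083,
         0.    ]), 'position': array([ 0.1838, -0.5969,  0.204 ]), 'tool_rot': array([-3.1404,  0.0001,  0.2988]), 'force': array([0.6421, 0.5532, 0.1034]), 'moment': array([-0.012 ,  0.0016,  0.0197]), 'grip_width': 0.08554248973357675}
scene [[450.1787   0.     325.3437]
 [  0.     450.1787 232.7878]
 [  0.       0.       1.    ]] [[-0.8505  0.3698 -0.374   0.9771]
 [ 0.5256  0.6234 -0.5789  0.745 ]
 [ 0.019  -0.6889 -0.7246  0.8691]
 [ 0.      0.      0.      1.    ]]
top [[544.5157   0.     328.5796]
 [  0.     544.5157 240.5111]
 [  0.       0.       1.    ]] [[-0.0097 -0.9842  0.177   0.293 ]
 [-0.9997  0.0053 -0.0253  0.1086]
 [ 0.0239 -0.1772 -0.9839  1.5628]
 [ 0.      0.      0.      1.    ]]
```

View pics/top0.png

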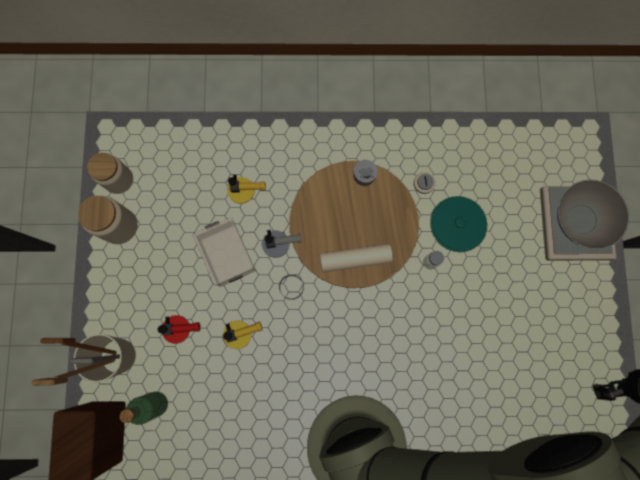

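View pics/scene0.png

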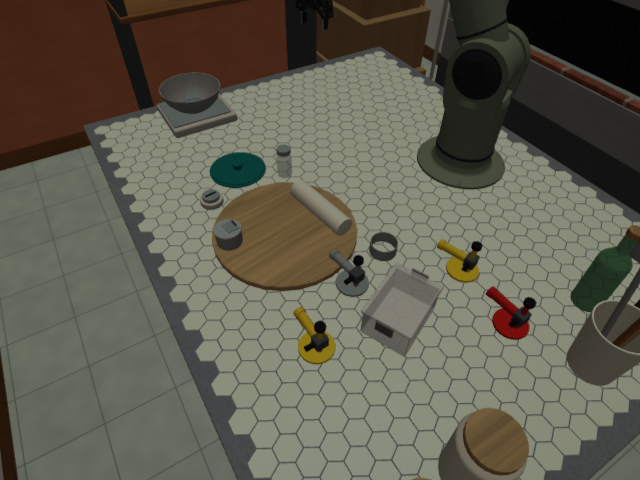

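Top view: board centre ≈(355,223), pin from (322,260) to (392,254), grey stand at (277,243) with its nose at (300,239), salt at (365,172). I'll enlarge this.

Run:
```python
import cv2
a=cv2.imread("pics/top0.png")[150:295,250:430]
cv2.imwrite("pics/topc.png",cv2.convertScaleAbs(cv2.resize(a,None,fx=4,fy=4,interpolation=cv2.INTER_CUBIC),alpha=1.4))
```

```text
(no output)
```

View pics/topc.png

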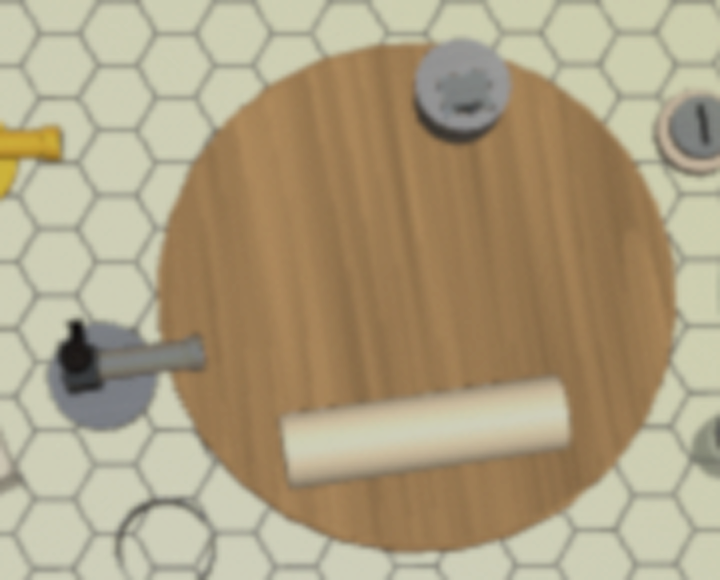

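Crop: foot centre (104,376), nose (203,352), pin ends' centres (287,451) and (565,411), board centre (417,297), salt top (462,86).

```bash
cat > h.py <<'E'
from workcell import bot,vision
import cv2,numpy as np
np.set_printoptions(precision=4,suppress=True)
def ray(m,u,v,z):
    T=m["T"]; d=T[:3,:3]@np.linalg.solve(m["mtx"],[u,v,1]); return T[:3,3]+d*(z-T[2,3])/d[2]
def proj(m,p):
    T=m["T"]; c=T[:3,:3].T@(np.asarray(p)-T[:3,3]); q=m["mtx"]@c; return q[:2]/q[2]
E
python3 - <<'E'
from h import *
m=vision.camera_model("top")
P={n:ray(m,250+(u-1.5)/4,150+(v-1.5)/4,z) for n,u,v,z in [("foot",104,376,.006),("nose",203,353,.045),("pl",287,451,.045),("pr",564.5,411.5,.045),("board",417,297,.018),("salt",462,86,.056)]}
for k,v in P.items(): print(k,v)
for a,b in(("foot","nose"),("pr","pl"),("board","salt")):
    d=P[b]-P[a]; print(a,b,np.hypot(*d[:2]),np.arctan2(d[1],d[0]))
E
```

```text
foot [0.5647 0.2222 0.006 ]
nose [0.574  0.1495 0.045 ]
pl [0.5037 0.0905 0.045 ]
pr [ 0.5306 -0.106   0.045 ]
board [ 0.6196 -0.005   0.018 ]
salt [ 0.7668 -0.0374  0.056 ]
foot nose 0.07326213083729365 -1.4429958383999326
pr pl 0.19834599836278505 1.7070369513379702
board salt 0.15074424690506805 -0.21714206447124854
```

arm_command(gripper=[8.54,8.54,8.54,8.54,8.54], slide=[[6,-5.5,-2],[12,-11,-4],[18,-16,-6],[23,-20,-8],[28,-25,-10]], turn=[[0,0,2],[0,0,4],[0,0,6],[0,0,8],[0,0,9.4]])

```text
clock: 0.72
position: [0.3417, -0.3372, 0.2843]
tool_rot: [-3.142, 0.0, 0.134]
force: [1.0, -1.1, 0.2]
grip_width: 0.0853
```

arm_command(gripper=[8.54,8.54,8.54,8.54,8.54], slide=[[4,-6,0],[8,-12,0],[12,-18,0],[16,-23,0],[17.8,-25.5,0]], turn=[[0,0,0],[0,0,0],[0,0,0],[0,0,0],[0,0,0]])

```text
clock: 1.35
position: [0.4837, -0.0607, 0.2839]
tool_rot: [3.141, -0.0, 0.135]
force: [1.0, -0.2, 0.6]
grip_width: 0.0853
```

Run:
```python
from h import *
vision.grab_frame("wrist");vision.grab_frame("wrist");vision.grab_frame("wrist")
m=vision.camera_model("wrist"); im=vision.grab_frame("wrist"); o=bot.observe()
print(o["position"],o["tool_rot"],o["qd"],o["force"]); print(m)
np.savez("w1.npz",mtx=m["mtx"],T=m["T"]); cv2.imwrite("pics/w1.png",im)
```

```text
[ 0.4831 -0.0616  0.2834] [-3.1413  0.0009  0.1369] [ 0.0334 -0.0147  0.0246  0.0116 -0.0008  0.002   0.0113] [-0.7265 -1.7659  0.5531]
{'mtx': array([[372.7034,   0.    , 323.1296],
       [  0.    , 372.7034, 236.4865],
       [  0.    ,   0.    ,   1.    ]]), 'T': array([[ 0.1391, -0.949 , -0.2829,  0.5551],
       [-0.9903, -0.1337, -0.0386, -0.0508],
       [-0.0012,  0.2855, -0.9584,  0.4524],
       [ 0.    ,  0.    ,  0.    ,  1.    ]])}
```

View pics/w1.png

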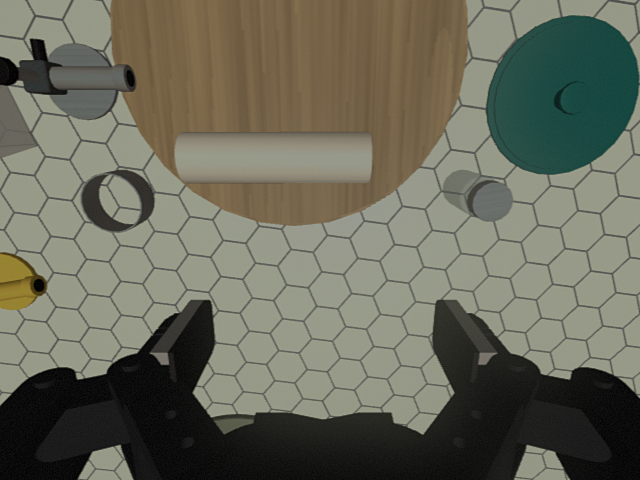

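Wrist view: probe tube from about (50,77) to nose (130,77), foot around (82,81), pin (175..372, 132..183). I'll enlarge the stand.

Run:
```python
import cv2
a=cv2.imread("pics/w1.png")[30:130,0:150]
cv2.imwrite("pics/w1c.png",cv2.convertScaleAbs(cv2.resize(a,None,fx=5,fy=5,interpolation=cv2.INTER_CUBIC),alpha=1.6))
```

```text
(no output)
```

View pics/w1c.png

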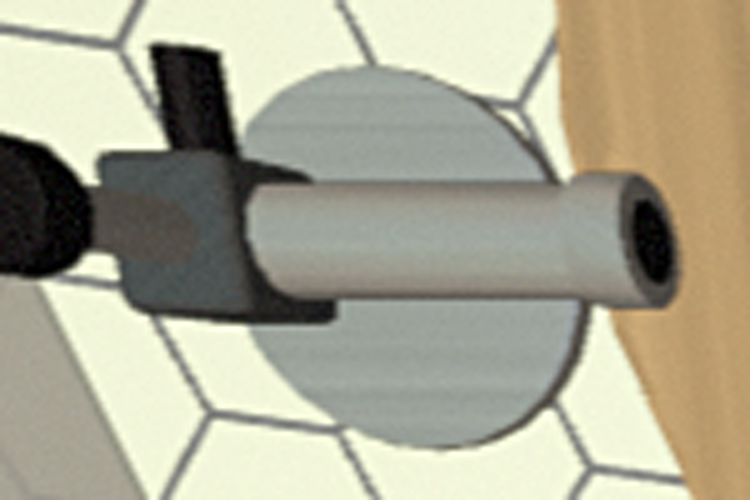

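Run:
```python
from h import *
m=dict(np.load("w1.npz"))
c=lambda u,v:((u-2)/5,30+(v-2)/5)
t=ray(m,*c(300,240.5),.045);n=ray(m,*c(652,241.5),.045);f=ray(m,*c(413,258),.006)
pl=ray(m,177,157.5,.045);pr=ray(m,372,157.5,.045)
print(t,n,f,pl,pr,(pl+pr)/2)
for a,b in((n,t),(n,f),(pr,pl)): d=b-a;print(np.hypot(*d[:2]),np.arctan2(d[1],d[0])-np.pi/2)
yaw=np.mean([np.arctan2(*(t-n)[1::-1])-np.pi/2])
for yaw in(.115,.135,.155):
  ex=np.array([np.cos(yaw),np.sin(yaw),0]);print(yaw,[(p-n)@ex for p in(pl,pr,(pl+pr)/2,f)])
```

```text
[0.5638 0.2205 0.045 ] [0.5736 0.1498 0.045 ] [0.5645 0.2217 0.006 ] [0.5006 0.1004 0.045 ] [ 0.5298 -0.1068  0.045 ] [ 0.5152 -0.0032  0.045 ]
0.07131855786409243 0.13682952791618885
0.07249235895067381 0.12541446499769204
0.20925138497410467 0.13969642173650088
0.115 [np.float64(-0.07814118349716839), np.float64(-0.0729739483431406), np.float64(-0.07555756592015449), np.float64(-0.0007549554875044849)]
0.135 [np.float64(-0.07893943692547756), np.float64(-0.07795670778527564), np.float64(-0.0784480723553766), np.float64(0.0006948674029839685)]
0.155 [np.float64(-0.07970611563152832), np.float64(-0.08290828558370548), np.float64(-0.0813072006076169), np.float64(0.0021444123557760025)]
```

arm_command(gripper=[8.54,8.54,8.54,8.54,8.54], slide=[[1.5,-2.6,4],[3.1,-5.2,9],[3.1,-5.2,14],[3.1,-5.2,18.4],[3.1,-5.2,18.4]], turn=[[0,0,0],[0,0,0],[0,0,0],[0,0,0],[0,0,0]])

```text
clock: 2.17
position: [0.5048, -0.008, 0.0979]
tool_rot: [-3.141, 0.005, 0.134]
force: [-0.2, -0.5, 1.2]
grip_width: 0.0854
```

arm_command(gripper=[8.54,8.54], slide=[[0,0,0],[0,0,0]], turn=[[0,0,0],[0,0,0]])

```text
clock: 2.42
position: [0.5078, -0.0072, 0.1016]
tool_rot: [3.141, -0.003, 0.134]
force: [-0.5, -0.1, -0.8]
grip_width: 0.0854
```

Run:
```python
from h import *
o=bot.observe();print(o["clock"],o["position"],o["tool_rot"],o["force"])
```

```text
2.425 [ 0.5078 -0.0072  0.1016] [ 3.141  -0.0027  0.1339] [-0.4864 -0.0549 -0.7639]
```

arm_command(gripper=[8.54,8.54,8.54,8.54,8.54], slide=[[0,0,1.5],[0,0,2.8],[0,0,3.6],[0,0,3.8],[0,0,3.8]], turn=[[0,0,0],[0,0,0],[0,0,0],[0,0,0],[0,0,0]])

```text
clock: 3.05
position: [0.5068, -0.0067, 0.0618]
tool_rot: [-3.141, 0.0, 0.135]
force: [-0.3, 0.4, 0.6]
grip_width: 0.0855
```

arm_command(gripper=[8.54,8.54,8.54,8.54], slide=[[0,0,0.1],[0,0,0.2],[0,0,0.3],[0,0,0.3]], turn=[[0,0,0],[0,0,0],[0,0,0],[0,0,0]])

```text
clock: 3.55
position: [0.5068, -0.0068, 0.0588]
tool_rot: [-3.142, 0.0, 0.135]
force: [0.2, 1.1, -0.3]
grip_width: 0.0854
```

arm_command(gripper=[8.54,8.54,8.54], slide=[[0,0,0.1],[0,0,0.15],[0,0,0.15]], turn=[[0,0,0],[0,0,0],[0,0,0]])

```text
clock: 3.92
position: [0.5068, -0.0068, 0.0573]
tool_rot: [-3.142, 0.0, 0.135]
force: [-0.8, -0.7, -0.0]
grip_width: 0.0851
```

arm_command(gripper=[8.54,8.54,8.54], slide=[[0,0,0.1],[0,0,0.15],[0,0,0.15]], turn=[[0,0,0],[0,0,0],[0,0,0]])

```text
clock: 4.3
position: [0.5068, -0.0068, 0.0558]
tool_rot: [-3.142, 0.0, 0.135]
force: [-0.0, -0.5, -0.4]
grip_width: 0.0853
```

Run:
```python
from h import *
m=vision.camera_model("wrist"); im=vision.grab_frame("wrist"); cv2.imwrite("pics/w2.png",cv2.convertScaleAbs(im,alpha=1.5)); np.savez("w2.npz",mtx=m["mtx"],T=m["T"])
print(bot.observe()["position"])
```

```text
[ 0.5068 -0.0068  0.0558]
```

View pics/w2.png

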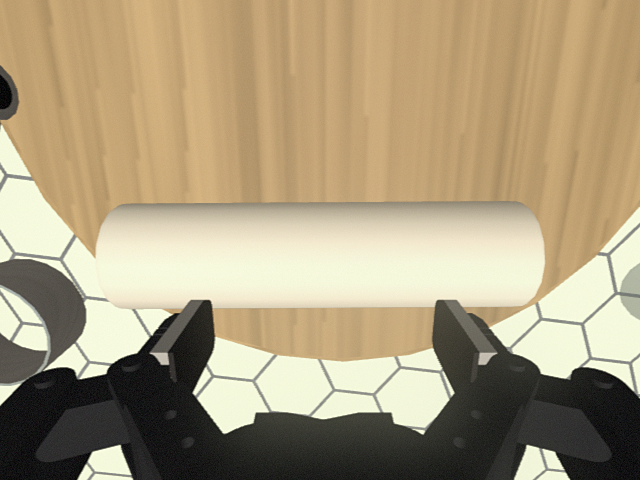

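Run:
```python
from h import *
m=dict(np.load("w2.npz")); ex=np.array([.991,.1342,0]);ey=np.array([-.1342,.991,0])
p=np.array([.5068,-.0068,0])
for z in(.056,.069):
  for dx in(-.011,0,.011): print(z,dx,proj(m,p+ex*dx+ey*.0425+[0,0,z]),proj(m,p+ex*dx-ey*.0425+[0,0,z]))
pc=[(ray(m,320,v,.045)) for v in(203,307)];print(pc)
# pin axis fit: bisect silhouette
a,b=pc;C=m["T"][:3,3];u=(a-C)/np.linalg.norm(a-C);v=(b-C)/np.linalg.norm(b-C);w=u+v;print("axis",C+w*(.045-C[2])/w[2])
for u_ in((97,255),(545,255)):print(ray(m,*u_,.05))
```

```text
0.056 -0.011 [235.6954 299.3354] [406.6236 299.3668]
0.056 0 [234.1925 278.8517] [408.0637 278.8822]
0.056 0.011 [232.637  257.6503] [409.5542 257.6798]
0.069 -0.011 [229.389  311.8569] [412.636  311.8915]
0.069 0 [227.6592 290.1011] [414.2929 290.1347]
0.069 0.011 [225.8643 267.526 ] [416.0122 267.5585]
[array([ 0.5419, -0.0015,  0.045 ]), array([ 0.486 , -0.0089,  0.045 ])]
axis [ 0.5153 -0.005   0.045 ]
[0.502  0.1049 0.05  ]
[ 0.5319 -0.1155  0.05  ]
```

The open fingertips sit higher than I assumed: no contact yet, and they appear at about row 300. I'll raise and use shut fingers, whose tip is exactly the TCP.

arm_command(gripper=[8.54,0,0,0,0], slide=[[0,0,-3.5],[0,0,-3.5],[0.2,-0.2,-3.5],[0.2,-0.2,-3.5],[0.2,-0.2,-3.5]], turn=[[0,0,0],[0,0,0],[0,0,0],[0,0,0],[0,0,0]])

```text
clock: 4.97
position: [0.5082, -0.0045, 0.0903]
tool_rot: [-3.141, 0.001, 0.135]
force: [-0.2, -0.3, -0.6]
grip_width: 0.0122
```

arm_command(gripper=[0,0,0,0,0], slide=[[0,0,0],[0,0,0],[0,0,0],[0,0,0.8],[0,0,1.4]], turn=[[0,0,0],[0,0,0],[0,0,0],[0,0,0],[0,0,0]])

```text
clock: 5.6
position: [0.5084, -0.0046, 0.0762]
tool_rot: [-3.142, 0.0, 0.135]
force: [-1.0, 0.7, -0.4]
grip_width: 0.0002
```

arm_command(gripper=[0,0,0,0], slide=[[0,0,0],[0,0,0.2],[0,0,0.3],[0,0,0.3]], turn=[[0,0,0],[0,0,0],[0,0,0],[0,0,0]])

```text
clock: 6.1
position: [0.5085, -0.0046, 0.0739]
tool_rot: [-3.142, 0.0, 0.135]
force: [1.0, 0.2, 0.5]
grip_width: 0.0003
```

arm_command(gripper=[0,0,0], slide=[[0,0,0.15],[0,0,0.25],[0,0,0.25]], turn=[[0,0,0],[0,0,0],[0,0,0]])

```text
clock: 6.48
position: [0.5085, -0.0046, 0.0713]
tool_rot: [-3.142, 0.0, 0.135]
force: [-0.3, 0.4, -0.5]
grip_width: 0.0003
```

arm_command(gripper=[0,0,0], slide=[[0,0,0.05],[0,0,0.1],[0,0,0.1]], turn=[[0,0,0],[0,0,0],[0,0,0]])

```text
clock: 6.85
position: [0.5085, -0.0045, 0.0703]
tool_rot: [-3.142, 0.0, 0.135]
force: [-0.8, -0.1, -0.4]
grip_width: -0.0001
```

arm_command(gripper=[0,0,0], slide=[[0,0,0.05],[0,0,0.1],[0,0,0.1]], turn=[[0,0,0],[0,0,0],[0,0,0]])

```text
clock: 7.22
position: [0.5085, -0.0045, 0.0693]
tool_rot: [-3.142, 0.0, 0.135]
force: [0.4, -0.3, -0.1]
grip_width: -0.0002
```

Run:
```python
from h import *
im=vision.grab_frame("wrist"); cv2.imwrite("pics/w3.png",cv2.convertScaleAbs(im,alpha=1.5))
print(bot.observe()["position"],bot.observe()["force"])
```

```text
[ 0.5085 -0.0046  0.0693] [-0.4046  0.7103  0.0461]
```

View pics/w3.png

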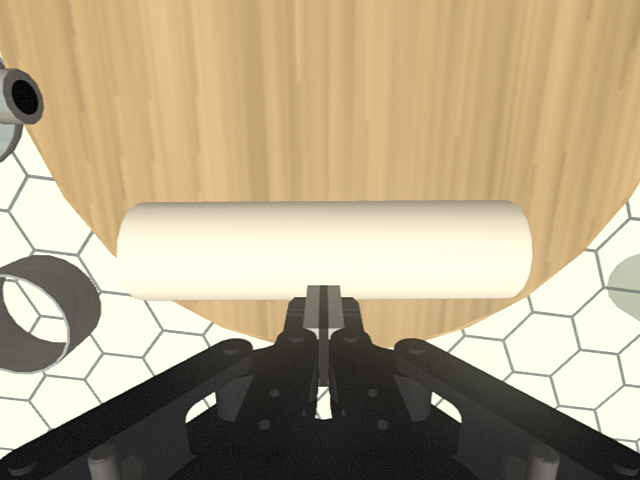

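Run:
```python
from h import *
m=vision.camera_model("wrist")
ex=np.array([.991,.1342,0]);tc=np.array([.5085,-.0046,0])
for z in(.0693,.075,.08): print(z,(ray(m,323,285,z)-tc)@ex, (ray(m,307,285,z)-ray(m,342,285,z))[1])
R=[ray(m,320,v,.045) for v in(202,298)];C=m["T"][:3,3];w=sum((a-C)/np.linalg.norm(a-C) for a in R);A=C+w*(.045-C[2])/w[2];print("axis",A,(A-tc)@ex)
```

```text
0.0693 -0.0033196106763457066 0.017065357778947104
0.075 -0.0007835995786004913 0.01648966673709665
0.08 0.0014409715597724004 0.015984674595122574
axis [ 0.5151 -0.0029  0.045 ] 0.0067722774730080496
```

arm_command(gripper=[0,0,0,0,0], slide=[[0,0,-0.5],[0.6,0,-0.5],[0.6,0,-0.3],[0.6,0,-0.1],[0.6,0,-0.1]], turn=[[0,0,0],[0,0,0],[0,0,0],[0,0,0],[0,0,0]])

```text
clock: 7.9
position: [0.5142, -0.0037, 0.0701]
tool_rot: [-3.142, 0.001, 0.135]
force: [-0.0, -0.6, 0.4]
grip_width: -0.0003
```

arm_command(gripper=[0,0,0,0], slide=[[0,0,0.05],[0,0,0.1],[0,0,0.15],[0,0,0.15]], turn=[[0,0,0],[0,0,0],[0,0,0],[0,0,0]])

```text
clock: 8.4
position: [0.5145, -0.0038, 0.0688]
tool_rot: [-3.142, -0.0, 0.135]
force: [0.3, -0.5, 0.7]
grip_width: -0.0001
```

arm_command(gripper=[0,0,0,0], slide=[[0,0,0.05],[0,0,0.1],[0,0,0.15],[0,0,0.15]], turn=[[0,0,0],[0,0,0],[0,0,0],[0,0,0]])

```text
clock: 8.9
position: [0.5145, -0.0037, 0.0673]
tool_rot: [-3.142, 0.0, 0.135]
force: [0.7, 0.6, -0.0]
grip_width: 0.0002
```

arm_command(gripper=[0,0,0,0], slide=[[0,0,0.1],[0,0,0.2],[0,0,0.25],[0,0,0.25]], turn=[[0,0,0],[0,0,0],[0,0,0],[0,0,0]])

```text
clock: 9.4
position: [0.5144, -0.0038, 0.0648]
tool_rot: [-3.142, 0.0, 0.135]
force: [0.5, 0.3, 0.5]
grip_width: 0.0
```

arm_command(gripper=[0,0,0], slide=[[0,0,0.1],[0,0,0.2],[0,0,0.2]], turn=[[0,0,0],[0,0,0],[0,0,0]])

```text
clock: 9.78
position: [0.5144, -0.0037, 0.0627]
tool_rot: [-3.142, 0.0, 0.135]
force: [0.1, -0.6, 0.4]
grip_width: 0.0
```

arm_command(gripper=[0,0,0], slide=[[0,0,0.1],[0,0,0.2],[0,0,0.2]], turn=[[0,0,0],[0,0,0],[0,0,0]])

```text
clock: 10.15
position: [0.5144, -0.0038, 0.0607]
tool_rot: [-3.142, 0.0, 0.135]
force: [-0.9, 0.1, 0.2]
grip_width: -0.0003
```

Run:
```python
from h import *
m=vision.camera_model("scene"); im=vision.grab_frame("scene"); w=vision.grab_frame("wrist")
p=proj(m,[.5144,-.0038,.0607]);print(p, proj(m,[.515,-.005,.072]))
x,y=int(p[0]),int(p[1]);a=cv2.resize(im[y-50:y+50,x-50:x+50],None,fx=4,fy=4,interpolation=cv2.INTER_CUBIC)
b=cv2.resize(w[180:320,250:390],(400,400),interpolation=cv2.INTER_CUBIC)
print(x-50,y-50)
cv2.imwrite("pics/s2.png",cv2.convertScaleAbs(np.hstack([a,b]),alpha=1.5))
```

```text
[319.5165 202.1912] [319.1267 198.8333]
269 152
```

View pics/s2.png

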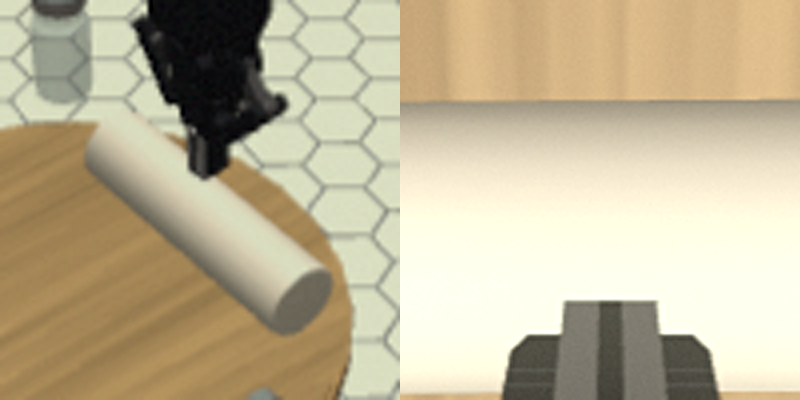

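Left: the finger's end is seen about at pixel (320,197), above the pin's top (319,199). The real tips therefore end about 15–20 mm above the reported TCP. Not touching yet, so I continue down carefully.

arm_command(gripper=[0,0,0,0], slide=[[0,0,0.15],[0,0,0.3],[0,0,0.4],[0,0,0.4]], turn=[[0,0,0],[0,0,0],[0,0,0],[0,0,0]])

```text
clock: 10.75
position: [0.5144, -0.0038, 0.0567]
tool_rot: [-3.142, 0.0, 0.135]
force: [0.1, -0.0, -0.1]
grip_width: -0.0
```

arm_command(gripper=[0,0,0], slide=[[0,0,0.1],[0,0,0.15],[0,0,0.15]], turn=[[0,0,0],[0,0,0],[0,0,0]])

```text
clock: 11.12
position: [0.5144, -0.0038, 0.0553]
tool_rot: [-3.142, 0.0, 0.135]
force: [-0.9, 0.7, 0.3]
grip_width: -0.0
```

arm_command(gripper=[0,0,0], slide=[[0,0,0.1],[0,0,0.15],[0,0,0.15]], turn=[[0,0,0],[0,0,0],[0,0,0]])

```text
clock: 11.5
position: [0.5145, -0.0038, 0.0538]
tool_rot: [3.142, 0.0, 0.135]
force: [-0.5, -0.1, -0.1]
grip_width: -0.0001
```

arm_command(gripper=[0,0,0], slide=[[0,0,0.05],[0,0,0.1],[0,0,0.1]], turn=[[0,0,0],[0,0,0],[0,0,0]])

```text
clock: 11.88
position: [0.5144, -0.0038, 0.0528]
tool_rot: [-3.142, 0.0, 0.135]
force: [0.5, 0.0, -0.2]
grip_width: 0.0002
```

arm_command(gripper=[0,0,0], slide=[[0,0,0.1],[0,0,0.15],[0,0,0.15]], turn=[[0,0,0],[0,0,0],[0,0,0]])

```text
clock: 12.25
position: [0.5144, -0.0038, 0.0513]
tool_rot: [-3.142, 0.0, 0.135]
force: [-0.6, -0.7, 0.3]
grip_width: -0.0
```

arm_command(gripper=[0,0,0], slide=[[0,0,0.1],[0,0,0.15],[0,0,0.15]], turn=[[0,0,0],[0,0,0],[0,0,0]])

```text
clock: 12.62
position: [0.5144, -0.0038, 0.0498]
tool_rot: [-3.142, 0.0, 0.135]
force: [0.4, 0.3, -0.6]
grip_width: 0.0
```

arm_command(gripper=[0,0,0], slide=[[0,0,0.05],[0,0,0.1],[0,0,0.1]], turn=[[0,0,0],[0,0,0],[0,0,0]])

```text
clock: 13.0
position: [0.5145, -0.0038, 0.0488]
tool_rot: [-3.142, 0.0, 0.135]
force: [-0.3, 0.3, 0.2]
grip_width: -0.0002
```

Run:
```python
from h import *
o=bot.observe()["position"];print(o)
ms=vision.camera_model("scene");mw=vision.camera_model("wrist");mw["T"]=mw["T"].copy();mw["T"][2,3]+=.0607-o[2]
P=[np.array(m["mtx"])@np.linalg.inv(m["T"])[:3] for m in(ms,mw)]
tc=np.array([.5144,-.0038,.0607]);R=np.array([[.991,.1342,0],[-.1342,.991,0],[0,0,1]])
for s in((320.2,197),(319,196.5),(321,197.5)):
    X=cv2.triangulatePoints(P[0],P[1],np.array(s,float),np.array([307.,285.]))[:,0];X=X[:3]/X[3];print(X,R@(X-tc))
```

```text
[ 0.5145 -0.0038  0.0488]
[0.5186 0.0033 0.0854] [0.0051 0.0065 0.0247]
[0.5214 0.0032 0.0889] [0.0079 0.006  0.0282]
[0.5166 0.0034 0.0824] [0.0032 0.0068 0.0217]
```

arm_command(gripper=[0,0,0], slide=[[0,0,0.05],[0,0,0.1],[0,0,0.1]], turn=[[0,0,0],[0,0,0],[0,0,0]])

```text
clock: 13.38
position: [0.5145, -0.0038, 0.0478]
tool_rot: [-3.142, 0.0, 0.135]
force: [-0.4, 0.4, 0.2]
grip_width: -0.0001
```

arm_command(gripper=[0,0,0], slide=[[0,0,0.05],[0,0,0.1],[0,0,0.1]], turn=[[0,0,0],[0,0,0],[0,0,0]])

```text
clock: 13.75
position: [0.5144, -0.0038, 0.0468]
tool_rot: [-3.142, 0.0, 0.135]
force: [0.5, -0.4, -1.0]
grip_width: 0.0001
```

arm_command(gripper=[0,0,0], slide=[[0,0,0.05],[0,0,0.1],[0,0,0.1]], turn=[[0,0,0],[0,0,0],[0,0,0]])

```text
clock: 14.12
position: [0.5144, -0.0038, 0.0458]
tool_rot: [-3.142, 0.0, 0.135]
force: [-0.3, -0.0, -0.0]
grip_width: -0.0003
```

Run:
```python
from h import *
im=vision.grab_frame("scene"); w=vision.grab_frame("wrist")
a=cv2.resize(im[165:225,285:345],(600,600),interpolation=cv2.INTER_CUBIC)[100:500]
b=cv2.resize(w[180:320,150:360],(600,400),interpolation=cv2.INTER_CUBIC)[:,350:550]
cv2.imwrite("pics/s3.png",cv2.convertScaleAbs(np.hstack([a,b]),alpha=1.5))
m=vision.camera_model("scene");ex=np.array([.991,.1342,0]);ey=np.array([-.1342,.991,0])
for dz in(0,.0265):
  q=proj(m,np.array([.5144,-.0038,.0458+dz])+.006*ex+.007*ey);print((q-[285,175])*10)
```

```text
[343.6032 336.7838]
[344.557  263.0545]
```

View pics/s3.png

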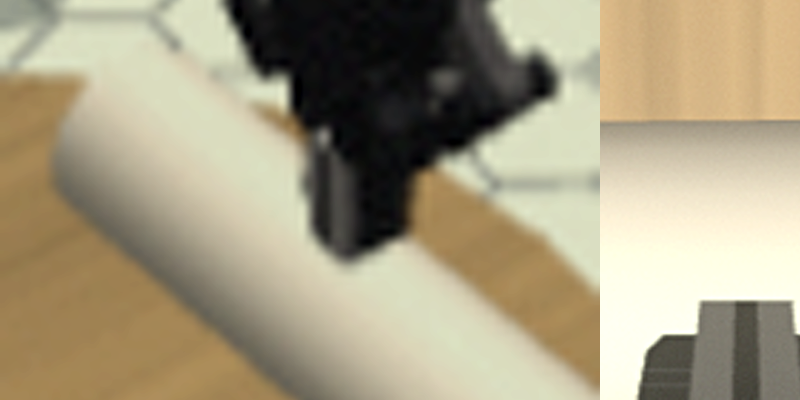

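The tip's corner at crop (345,263) matches a tip about 26 mm above the reported TCP, so contact is about to come.

arm_command(gripper=[0,0,0], slide=[[0,0,0.05],[0,0,0.1],[0,0,0.1]], turn=[[0,0,0],[0,0,0],[0,0,0]])

```text
clock: 14.6
position: [0.5151, -0.0037, 0.0452]
tool_rot: [3.142, -0.001, 0.135]
force: [0.3, -0.3, 7.1]
grip_width: -0.0003
```

arm_command(gripper=[0,0,0], slide=[[0,0,0.05],[0,0,0.1],[0,0,0.1]], turn=[[0,0,0],[0,0,0],[0,0,0]])

```text
clock: 14.98
position: [0.5161, -0.0035, 0.0451]
tool_rot: [3.141, -0.003, 0.135]
force: [0.3, -0.9, 21.5]
grip_width: 0.0
```

arm_command(gripper=[0,0,0], slide=[[0,0,0.05],[0,0,0.1],[0,0,0.1]], turn=[[0,0,0],[0,0,0],[0,0,0]])

```text
clock: 15.35
position: [0.5171, -0.0034, 0.0449]
tool_rot: [3.141, -0.005, 0.135]
force: [0.4, -0.2, 36.1]
grip_width: -0.0003
```

Contact at reported z ≈0.0455, stiffness about 14 N/mm. I'll relieve the press and do a first stroke.

arm_command(gripper=[0,0,0,0,0], slide=[[0,0,-0.2],[0.8,0,-0.2],[1.6,0,-0.2],[2.4,0,-0.2],[2.4,0,-0.2]], turn=[[0,0,0],[0,0,0],[0,0,0],[0,0,0],[0,0,0]])

```text
clock: 15.98
position: [0.539, -0.0004, 0.0447]
tool_rot: [-3.141, -0.001, 0.135]
force: [0.8, 1.5, 7.1]
grip_width: -0.0001
```

```bash
cat >> h.py <<'E'
N=np.array([.5737,.1497,.045]); YAW=.133; EX=np.array([np.cos(YAW),np.sin(YAW),0]); EY=np.array([-np.sin(YAW),np.cos(YAW),0])
def pin(save=None):
    "pin edges in wrist image, at columns beside the fingers -> x in stand frame, yaw about stand"
    m=vision.camera_model("wrist"); im=vision.grab_frame("wrist"); o=bot.observe()
    if save: cv2.imwrite(save,im)
    # white: low saturation against oak
    hsv=cv2.cvtColor(im,cv2.COLOR_BGR2HSV); C=m["T"][:3,3]; A=[]
    for c in (180,215,250,400,435,470):
        col=((hsv[:,c-3:c+4,1].mean(1)<75)&(hsv[:,c-3:c+4,2].mean(1)>70)).astype(np.uint8)
        n,l,st,_=cv2.connectedComponentsWithStats(col[:,None]); k=1+np.argmax(st[1:,4]*(st[1:,1]>20)*(st[1:,1]<330)); r0=st[k,1]-.5; r1=r0+st[k,3]
        w=sum((lambda d:d/np.linalg.norm(d))(ray(m,c,r,.045)-C) for r in(r0,r1)); p=C+w*(.045-C[2])/w[2]
        A.append(p); print(c,r0,r1,p[:2],round((p-N)@EX*1e3,1))
    A=np.array(A); x=(A-N)@EX; y=(A-N)@EY; s,b=np.polyfit(y,x,1)
    print("clock",o["clock"],"tcp",o["position"],"F",o["force"],"pin x at centre(mm)",np.median(x)*1e3,"slope",s,"tcp-pin x mm",((o["position"]-np.median(A,0))@EX)*1e3)
E
python3 -c "
from h import *
pin()"
```

```text
180 249.5 359.5 [0.5165 0.0676] -67.6
215 249.5 344.5 [0.5228 0.0505] -63.6
250 248.5 345.5 [0.5251 0.0333] -63.6
400 247.5 341.5 [ 0.5364 -0.0401] -62.1
435 247.5 346.5 [ 0.5375 -0.0576] -63.4
470 247.5 357.5 [ 0.537  -0.0754] -66.2
clock 16.025 tcp [ 0.5386 -0.0005  0.0448] F [-0.1307 -0.0503  6.8812] pin x at centre(mm) -63.60452733257575 slope -0.008526011254721333 tcp-pin x mm 8.154822940376459
```

arm_command(gripper=[0,0,0,0], slide=[[0.6,0,0],[1.2,0,0],[1.6,0,0],[1.6,0,0]], turn=[[0,0,0],[0,0,0],[0,0,0],[0,0,0]])

```text
clock: 16.52
position: [0.5542, 0.0017, 0.0447]
tool_rot: [-3.141, 0.0, 0.135]
force: [0.1, -0.1, 0.4]
grip_width: -0.0001
```

```bash
python3 -c "
from h import *
pin()"
```

```text
180 268.5 362.5 [0.5255 0.0695] -58.4
215 268.5 344.5 [0.5327 0.0523] -53.6
250 267.5 345.5 [0.5351 0.035 ] -53.5
400 267.5 341.5 [ 0.5462 -0.0391] -52.3
435 266.5 346.5 [ 0.5475 -0.0566] -53.3
470 266.5 365.5 [ 0.5449 -0.0752] -58.3
clock 16.575 tcp [0.554  0.0016 0.0447] F [-0.4433  0.8514  0.3537] pin x at centre(mm) -53.52390224412011 slope -0.003140102709795575 tcp-pin x mm 14.337321166676876
```

```bash
python3 - <<'E'
s=open("h.py").read()
i=s.index("        w=sum("); j=s.index("        A.append")
s=s[:i]+"""        h=ray(m,c,r0,.045); n=np.cross(h-C,EY); n/=np.linalg.norm(n); p=h-EX*.027/abs(EX@n)
"""+s[j:].replace("print(c,r0,r1,p[:2],round((p-N)@EX*1e3,1))","pass")
open("h.py","w").write(s)
E
python3 -c "
from h import *
pin('pics/w4.png')"
```

```text
clock 16.625 tcp [0.5539 0.0016 0.0447] F [0.0196 0.0715 0.3439] pin x at centre(mm) -61.89113519853309 slope -0.008827466620016506 tcp-pin x mm 22.60079412071516
```

arm_command(gripper=[0,0,0,0,0], slide=[[0,0,-1],[-1.6,0,-1],[-3.1,0,-1],[-3.1,0,-0.5],[-3.1,0,-0.1]], turn=[[0,0,0],[0,0,0],[0,0,0],[0,0,0],[0,0,0]])

```text
clock: 17.25
position: [0.5241, -0.0024, 0.0459]
tool_rot: [-3.142, -0.001, 0.135]
force: [-0.3, 0.7, -0.4]
grip_width: 0.0
```

arm_command(gripper=[0,0,0,0,0], slide=[[0,0,0.1],[0.9,0,0.1],[1.9,0,0.1],[2.9,0,0.1],[3.6,0,0.1]], turn=[[0,0,0],[0,0,0],[0,0,0],[0,0,0],[0,0,0]])

```text
clock: 17.88
position: [0.5604, 0.0027, 0.0451]
tool_rot: [-3.141, -0.001, 0.135]
force: [-0.2, 1.9, 5.1]
grip_width: -0.0003
```

```bash
python3 -c "
from h import *
pin()"
```

```text
clock 17.925 tcp [0.5611 0.0028 0.0451] F [0.6415 0.5247 5.0706] pin x at centre(mm) -43.255446893241995 slope -0.010374531055625615 tcp-pin x mm 11.271547549806339
```

arm_command(gripper=[0,0,0,0,0], slide=[[0,0,-1],[-1.0,0,-1],[-2.0,0,-1],[-2.0,0,-0.5],[-2.0,0,-0.1]], turn=[[0,0,0],[0,0,0],[0,0,0],[0,0,0],[0,0,0]])

```text
clock: 18.55
position: [0.5392, -0.0004, 0.0455]
tool_rot: [-3.142, 0.0, 0.135]
force: [0.4, -0.1, -0.2]
grip_width: 0.0001
```

arm_command(gripper=[0,0,0,0,0], slide=[[0,0,0.1],[0.9,0,0.1],[1.9,0,0.1],[2.9,0,0.1],[3.7,0,0.1]], turn=[[0,0,0],[0,0,0],[0,0,0],[0,0,0],[0,0,0]])

```text
clock: 19.18
position: [0.5771, 0.0049, 0.0452]
tool_rot: [-3.141, -0.001, 0.135]
force: [0.9, 0.7, 7.2]
grip_width: -0.0001
```

```bash
python3 -c "
from h import *
pin()"
```

```text
clock 19.225 tcp [0.5779 0.0051 0.0451] F [-0.0213 -0.0082  7.4086] pin x at centre(mm) -25.870237397664066 slope -0.010301668623674647 tcp-pin x mm 10.849107572796894
```

arm_command(gripper=[0,0,0,0,0], slide=[[0,0,-1],[-1.0,0,-1],[-2.0,0,-1],[-2.0,0,-0.5],[-2.0,0,-0.1]], turn=[[0,0,0],[0,0,0],[0,0,0],[0,0,0],[0,0,0]])

```text
clock: 19.85
position: [0.5561, 0.0019, 0.0454]
tool_rot: [-3.142, 0.0, 0.135]
force: [0.0, -0.6, 0.1]
grip_width: 0.0
```

arm_command(gripper=[0,0,0,0,0], slide=[[0,0,0.1],[0.9,0,0.1],[1.9,0,0.1],[2.9,0,0.1],[3.6,0,0.1]], turn=[[0,0,0],[0,0,0],[0,0,0],[0,0,0],[0,0,0]])

```text
clock: 20.48
position: [0.593, 0.0071, 0.0452]
tool_rot: [-3.141, -0.002, 0.135]
force: [-1.1, 0.1, 10.3]
grip_width: 0.0002
```

arm_command(gripper=[0,0,0,0,0], slide=[[0,0,-0.5],[-2,0,-3],[-4,0,-6],[-5,0,-8],[-5,0,-8]], turn=[[0,0,0],[0,0,0],[0,0,0],[0,0,0],[0,0,0]])

```text
clock: 21.1
position: [0.5424, -0.0003, 0.1261]
tool_rot: [3.141, -0.002, 0.134]
force: [-0.5, -0.3, 0.2]
grip_width: -0.0
```

Run:
```python
from h import *
for _ in range(4): vision.grab_frame("wrist")
m=vision.camera_model("wrist"); w=vision.grab_frame("wrist"); np.savez("w5.npz",mtx=m["mtx"],T=m["T"])
cv2.imwrite("pics/w5.png",cv2.convertScaleAbs(w,alpha=1.4)); pin()
```

```text
clock 21.4 tcp [0.542  0.0001 0.1241] F [0.0333 0.573  0.1734] pin x at centre(mm) -8.5667116245819 slope -0.009089428012258862 tcp-pin x mm -42.64608732499307
```

View pics/w5.png

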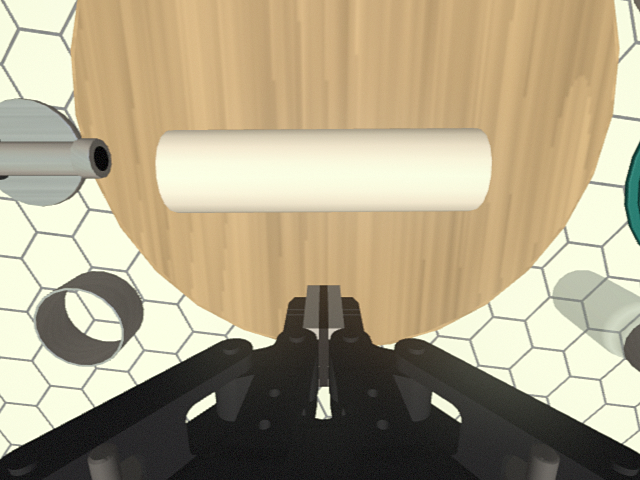

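Nose centre at (98,158), pin axis at row ≈171: about 8.3 mm short, which agrees with the −8.6 mm computed. Last stroke: 1.7 cm.

arm_command(gripper=[0,0,0,0,0], slide=[[1.7,0,2],[3.4,0,4],[3.4,0,6],[3.4,0,7.5],[3.4,0,7.7]], turn=[[0,0,0],[0,0,0],[0,0,0],[0,0,0],[0,0,0]])

```text
clock: 22.02
position: [0.5752, 0.0046, 0.0468]
tool_rot: [-3.141, 0.002, 0.135]
force: [0.2, -0.0, 0.1]
grip_width: 0.0001
```

arm_command(gripper=[0,0,0,0,0], slide=[[0,0,0.3],[0.6,0,0.3],[1.2,0,0.3],[1.7,0,0.3],[1.7,0,0.3]], turn=[[0,0,0],[0,0,0],[0,0,0],[0,0,0],[0,0,0]])

```text
clock: 22.65
position: [0.5936, 0.0069, 0.0453]
tool_rot: [3.142, -0.001, 0.135]
force: [0.0, 0.3, 8.2]
grip_width: 0.0
```

arm_command(gripper=[0,0,0,0,0], slide=[[0,0,-0.5],[-2,0,-3],[-4,0,-6],[-5,0,-8],[-5,0,-8]], turn=[[0,0,0],[0,0,0],[0,0,0],[0,0,0],[0,0,0]])

```text
clock: 23.28
position: [0.5435, -0.0001, 0.1263]
tool_rot: [3.141, -0.002, 0.134]
force: [0.8, -1.2, -0.1]
grip_width: 0.0002
```

Run:
```python
from h import *
for _ in range(4): vision.grab_frame("wrist")
m=vision.camera_model("wrist"); w=vision.grab_frame("wrist"); np.savez("w6.npz",mtx=m["mtx"],T=m["T"])
cv2.imwrite("pics/w6.png",cv2.convertScaleAbs(cv2.resize(w[90:300,0:300],None,fx=2.6,fy=2.6,interpolation=cv2.INTER_CUBIC),alpha=1.4)); pin()
```

```text
clock 23.575 tcp [0.543  0.0003 0.1241] F [-0.2854 -0.3663  0.2575] pin x at centre(mm) -0.8278944600698914 slope -0.008995501767118913 tcp-pin x mm -49.38756701477592
```

View pics/w6.png

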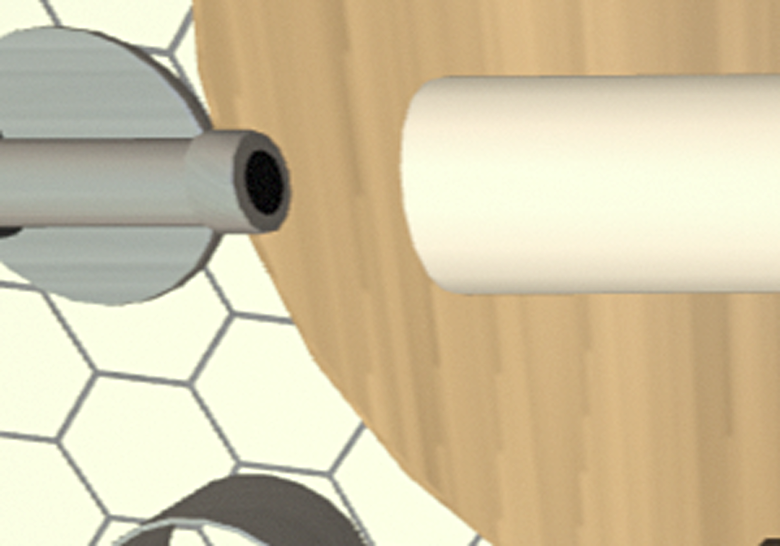

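Tube axis at crop row ≈182, pin's left end centred at ≈185: within about 1 mm, parallel, with a gap of roughly 40–50 mm.

Run:
```python
from h import *
from workcell import job_done
pin(); print(job_done())
```

```text
clock 23.625 tcp [0.5431 0.0003 0.1242] F [ 0.1731  0.7773 -0.3147] pin x at centre(mm) -0.8304076618958369 slope -0.009014755837401951 tcp-pin x mm -49.35559602099732
the job is handed in; nothing more can be done
None
```

I rolled the pin about 78 mm across the board to the probe in five strokes of the shut fingertips on its top. I then lifted the fingers away and handed the job in at 23.6 s of the 61 s allowed; no verdict was reported.

**Last checks:**
- **Alignment:** the pin's axis is about 0.8 mm short of the probe's line of sight, and about 0.01 rad out of parallel.
- **Rest:** two readings 0.05 s apart agreed to 0.003 mm, so the pin was still.
- **End gap:** I read the gap to the probe's nose as about 38 mm in one view and 49 mm in another. I did not resolve the difference, but both are inside 20 to 100 mm.
- **Robot:** the fingers are clear of everything and the force on the tool is only noise.
- **Bystanders:** I did not measure them again at the end.

**What did not match:**
- **Fingertip position:** the shut fingertips turned out to end about 26 mm above the reported TCP, not at it. I found contact by force, at a reported height of about 45 mm. The stated 19 mm offset then puts the grasp point near 64 mm during the pushes, above the 52 mm limit.
- **Press force:** the first touch briefly reached 36 N, and the readings after each stroke were about 5 to 10 N.

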